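# Seat the water-filter cell on its spigot and hold it home

## Task

Pick up the blue knurled filter cell and set it, closed end up, over the steel spigot of the white water-filter block, where it will stop on the two side pins. Turn it by its knurled collar, without forcing it, until the hidden keyways drop over the pins, push it fully home against the sprung valve so that its rim is flush on the block, and finish while still gripping it and holding it pushed home: do not let go. Leave the jam jar, the tin and the salt shaker where they stand.

Things in the scene. Friction and masses are not known exactly. Their poses are not given: they have to be found in the camera images.
- filter_cell: Loose filter cell: blue cylinder with fine vertical knurling and a white disc on its closed top; 54 mm diameter, 68 mm high, about 0.16 kg. Origin: centre of its open lower rim; z up its axis. It starts rim down on the worktop. Bore 34 mm wide, 42 mm deep, with four hidden keyways 10 mm wide, 6 mm deep, along its whole depth, 90 degrees apart on its +x, +y, -x, -y sides.
- cell_grip (a point): Point on the filter cell's axis 50 mm above its rim, in its solid upper part (42 to 68 mm): the height at which to grip the knurled collar from above.
- filter_block: Fixed white round water-filter block, 108 mm diameter, flat top 50 mm above the worktop; brass hose ports reach 74 mm from the axis on its +y and -y sides, 24 mm up. Origin: centre of its underside; z up. On top stands a steel spigot, 30 mm diameter, straight to 80 mm above the worktop, tapering to 20 mm at 88 mm.
- pin_level (a point): Point on the spigot's axis, 64 mm above the worktop, level with two side pins, 180 degrees apart: 6 mm thick, reaching 21 mm from the axis. Their bearing differs from block to block, unrelated to the block's frame, and is not given; turning the cell by 90 degrees always brings a pair of keyways over them (they pass within about 6 degrees either way).
- spigot_foot (a point): Point on the spigot's axis at the level of the block's flat top (50 mm above the worktop). The fully seated cell's origin lies here; while it rests on the pins, keyways not aligned, its origin is 17 mm above this point.
- valve (a joint): Brass spring plunger in the spigot's tip, 14 mm diameter, standing 10 mm proud of the spigot (top 98 mm above the worktop) when free. Value in m, 0 = free, grows as it is pressed down; 0.006 with the cell fully home. The spring pushes back with 4 N at first and 10 N with the cell home, so the cell rises again if it is let go.
- jar_small: Bystander: small jam jar with grey lid, 58 mm diameter, 85 mm high. Origin: centre of its underside.
- tin_small: Bystander: small dark-blue and white food tin, 58 mm diameter, 72 mm high. Origin: centre of its underside.
- salt_shaker: Bystander: salt shaker with grey cap, 44 mm diameter, 90 mm high. Origin: centre of its underside.

How it is judged:
By the outcome, as a careful person would: the job done as asked, in the order asked, and still so for the second after the job is handed in, while the arm keeps its last pose, push and grip.
It also fails if it takes over 58 s, if anything falls off the work surface, if the arm or the gripper's body presses on something with over 40 N, if the wrist force passes 120 N, or if a joint passes its speed limit or range.

## Robot

A 7-joint arm with a two-finger parallel gripper is mounted at the origin on a cart in front of the work surface, level with it; the furniture and walls round the work are solid. World frame = base frame: x ahead of the robot, y to its left, z up, the work surface at z = 0. Lengths are in m, angles in rad, forces in N, time in s.
With the tool pointing down it reaches from about 0.4 to 0.85 m from the base axis. Payload 10.4 kg.
Tool frame: the origin (TCP) lies between the finger pads; the fingertips stand ahead of it and the grasp point (between the pads) lies 5 mm behind it (manip.tip_extent is the z of the fingertips in the tool frame, in m); z points along the fingers, y is the line along which they close (so a half turn about z gives the same grasp; the last joint's range is limited). The gripper opens to 85 mm and grips with 20 to 120 N. Pads are 22 mm wide; open, the fingers measure 114 mm over their backs; the gripper's body (76 mm by 85 mm) begins 54 mm behind the grasp point. The pads swing forward as they close: fully open they stand 13 mm farther back than shut.
Start: joints at [1.266, 0.332, -0.065, 1.46, 0.022, 1.35, -0.088], TCP at [0.174, -0.6, 0.245] pointing down, gripper open.
Joint ranges: [-2.6, 2.6], [-0.5, 2.12], [-1.47, 1.34], [0.16, 2.42], [-1.27, 4.41], [0.06, 2.06], [-2.6, 2.6]. Speed limits (rad/s): [2.22, 2.22, 2.79, 2.79, 3.14, 3.14, 3.14].

## Interface

Orientations are given as a unit quaternion [x, y, z, w].
In Python, from workcell import status, viewer, manip gives the robot as it stands.
- The arm moves only by the tool play_rows, never from a script. Its argument "plan" is one flat list of numbers, 7 for each row, row after row: the turn, a rotation vector about the tool's x, y, z in degrees, then the shift along the tool's x, y, z in m, then the opening, from 0 (shut) to 1 (fully open). In form: [ax, ay, az, dx, dy, dz, grip, ax, ay, az, dx, dy, dz, grip, ...]. A call has 1 to 20 rows; each row is the pose to reach, as a shift and turn from the pose commanded when the call began, along the tool's axes at that moment; what a row does not reach only later rows make up. A row lasts 1/8 s, in which the tool goes at most 62.5 mm and 10.7 degrees, less where a joint would pass 70% of its speed; a pose out of reach is approached as far as the arm can. A call with a gripper value outside its range is refused whole. The fingers move at their own pace and stop on an object; "squeeze" is the grip in N (left out, the last holds). Time passes only in rows, so rows that repeat a pose let the fingers close. It gives the time, the measured TCP pose, the force, the opening and the grip force at its end, in the units of the state.
- status.get_obs(): the state, without advancing time (a new reading comes with each control period).
- viewer.camera(name): name is "scene" or "top"; returns the picture (400x640x3 uint8, red, green, blue); there is no depth.
- viewer.camera_model(name): a dict with "fx", "fy", "cx", "cy" (pixels), "R" (3x3) and "t" (3): a world point X has camera coordinates R X + t. Camera axes: x right, y down, z forward; pixel columns grow to the right and rows downward; lengths in m; the calibration is good to about 2 mm. A picture is of the moment at which its call begins. camera_model takes no time and is no camera call.
- manip.hand_in(): hands the job in; it is judged then, once.
The state is a dict: "clock": time; "joint_pos": joint angles; "joint_velocities": joint speeds; "tau": joint torques, N m; "position": TCP position; "ee_rot": TCP orientation; "ft_force": force on the tool from outside, world axes, zero at the start; "torque": the same for the moment, N m; "grip_width": opening from 0.0 (shut) to 1.0 (fully open); "grasp_force": force on a finger pad.
Only numpy, scipy, OpenCV 4.12 (cv2) and the standard library are available. Lean on these libraries where they do the work, as an engineer would, in place of code of your own. Each camera call takes 0.05 s, during which the arm holds its last target. There are 200 camera calls.

## Working session

There is one attempt and no reset: what is moved stays moved. The work goes in short steps, Python scripts to look and compute and a tool call to move; the robot and the scene stay as the last step left them, time stands still between calls to the robot, and variables do not carry over. Pictures are saved under pics/ and viewed, at most 10 in all, crops included, and the job is handed in when it is done.

Besides the shell and the picture viewer there is one more tool, called after "Call:" as a command line: name --argument value ..., lists and objects as JSON in quotes. play_rows: Moves the arm, as the interface text tells. Its arguments: {"type":"object","properties":{"plan":{"type":"array","items":{"type":"number"}},"squeeze":{"type":"number"}},"required":["plan"]}

```bash
mkdir -p pics; ls; python3 - <<'E'
from workcell import status, viewer, manip
import cv2
for n in ("scene","top"):
    cv2.imwrite(f"pics/{n}0.png",viewer.camera(n)[:,:,::-1]); print(n,viewer.camera_model(n))
print(status.get_obs(), manip.tip_extent)
E
```

```text
pics
scene {'fx': 448.1794723475431, 'fy': 448.1794723475431, 'cx': 313.25939965735483, 'cy': 201.3518682908281, 'R': array([[ 0.80219734, -0.59702721,  0.00615875],
       [-0.39542484, -0.53898581, -0.74372944],
       [ 0.44734619,  0.59418246, -0.66845238]]), 't': array([-0.40122672,  0.33457543,  0.67253662])}
top {'fx': 364.984099317978, 'fy': 364.984099317978, 'cx': 323.358376282139, 'cy': 201.40954914598018, 'R': array([[-0.02062241, -0.99930624,  0.03101214],
       [-0.98253926,  0.01452002, -0.18548795],
       [ 0.18490897, -0.03429586, -0.98215705]]), 't': array([0.09341103, 0.57107322, 0.83912936])}
{'clock': 0.1, 'joint_pos': array([ 1.2664307 ,  0.33280432, -0.06469944,  1.46085977,  0.02160283,
        1.34990304, -0.08851879]), 'joint_velocities': array([-0.00112206, -0.00430862,  0.00154855, -0.00250311,  0.0002836 ,
        0.00174946,  0.00010525]), 'tau': array([ 2.25046570e-03, -6.26746416e+01,  4.97692684e-02, -3.92434287e+01,
        1.62984326e-02,  6.83511767e-03,  8.33018134e-05]), 'position': array([ 0.17368988, -0.60004696,  0.24459704]), 'ee_rot': array([ 9.90092178e-01,  1.40417485e-01, -1.19968947e-04, -6.28120707e-04]), 'ft_force': array([-0.24616931,  0.2249658 , -0.28687484]), 'torque': array([-0.06222183, -0.01766941,  0.01633889]), 'grasp_force': 0.0, 'grip_width': 1.0002681329983054} 0.014
```

View pics/scene0.png

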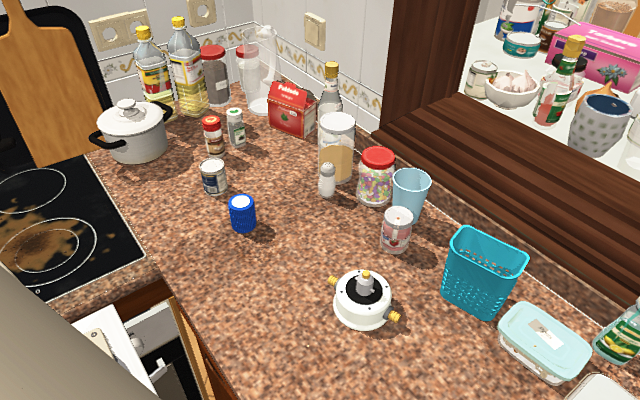

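View pics/top0.png

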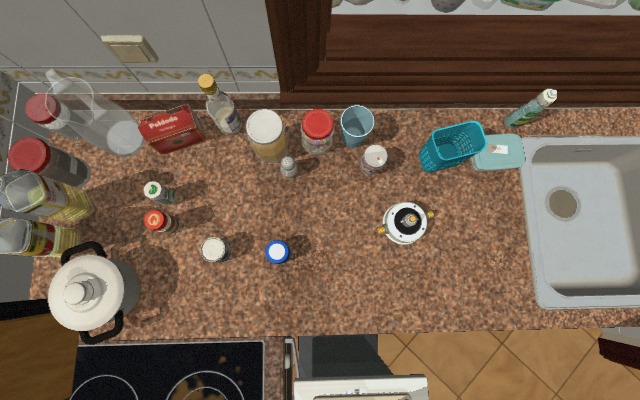

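The cell is at scene (242,213) and top (278,252). The block is at scene (364,297) and top (406,222), with its spigot near scene (367,280). Next I enlarge both.

```bash
python3 - <<'E'
import cv2, numpy as np
s=cv2.imread("pics/scene0.png");t=cv2.imread("pics/top0.png")
def c(i,x,y,w,h,W,H): return cv2.resize(i[y:y+h,x:x+w],(W,H),interpolation=cv2.INTER_CUBIC)
a=np.hstack([c(s,325,260,80,60,400,300),c(s,212,185,80,60,400,300)])
b=np.hstack([c(t,366,191,80,60,400,300),c(t,238,221,80,60,400,300)])
cv2.imwrite("pics/c1.png",np.vstack([a,b]))
E
```

```text
(no output)
```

View pics/c1.png

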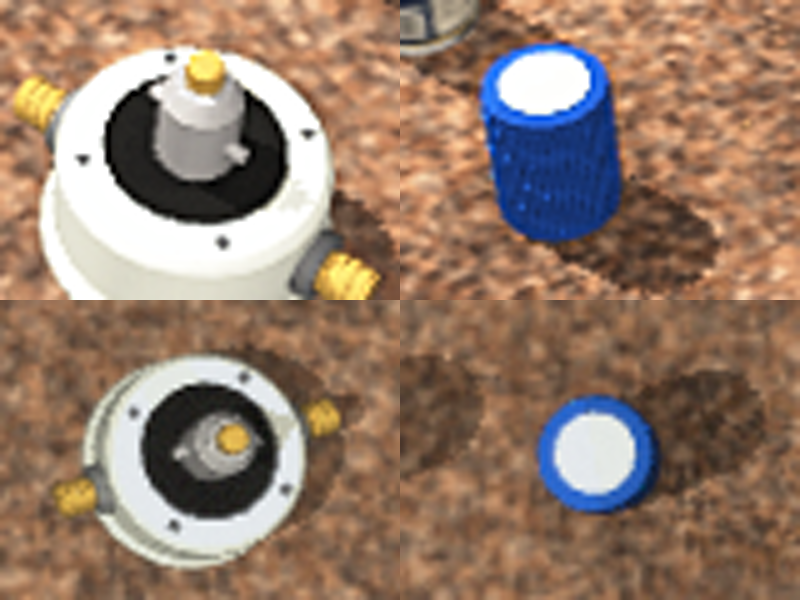

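```bash
cat > h.py <<'E'
import numpy as np
from workcell import status, viewer
from scipy.optimize import least_squares
from scipy.spatial.transform import Rotation as Ro
M={n:viewer.camera_model(n) for n in("scene","top")}
def proj(n,X):
    m=M[n];c=m["R"]@X+m["t"];return np.array([m["fx"]*c[0]/c[2]+m["cx"],m["fy"]*c[1]/c[2]+m["cy"]])
def ray(n,uv,z):
    m=M[n];d=m["R"].T@np.array([(uv[0]-m["cx"])/m["fx"],(uv[1]-m["cy"])/m["fy"],1]);o=-m["R"].T@m["t"]
    return o+d*(z-o[2])/d[2]
def tri(uvs,uvt,x0=(.6,0,.06)):
    r=least_squares(lambda X:np.r_[proj("scene",X)-uvs,proj("top",X)-uvt],x0);return r.x,r.fun
E
python3 - <<'E'
from h import *
S=lambda x,y,X,Y:((x+.5)/5-.5+X,(y+.5)/5-.5+Y)
for nm,a,b,z in [("cell top",S(143.5,83,212,185),S(195,153,238,221),.068),
 ("valve top",S(206,58,325,260),S(235,137,366,191),.098),
 ("disc",S(196,146,325,260),S(210,150,366,191),.05),
 ("pinA",S(241,155,325,260),S(180,153,366,191),.064),
 ("pinB",S(157,92,325,260),S(258,140,366,191),.064)]:
    print(nm,*tri(a,b),ray("scene",a,z),ray("top",b,z))
o=status.get_obs();print(Ro.from_quat(o["ee_rot"]).as_matrix().round(4))
E
```

```text
cell top [0.45316534 0.195213   0.06791235] [ 0.07025833 -0.01058818 -0.03098958  0.07175784] [0.45298775 0.19518079 0.068     ] [0.45332508 0.19513334 0.068     ]
valve top [ 0.52192821 -0.12052222  0.09865266] [-0.03640345  0.01000726  0.0236639  -0.04499855] [ 0.52239269 -0.12017624  0.098     ] [ 0.52191412 -0.12064473  0.098     ]
disc [ 0.52211977 -0.12133004  0.05023075] [ 0.05542183 -0.01483898 -0.03618112  0.06952284] [ 0.52214914 -0.12117607  0.05      ] [ 0.52231918 -0.1214918   0.05      ]
pinA [ 0.53720147 -0.12000149  0.0280633 ] [-4.23548058  1.15157467  2.77993815 -5.30946235] [ 0.52428538 -0.1406486   0.064     ] [ 0.51928166 -0.10313584  0.064     ]
pinB [ 0.5073989  -0.1236754   0.09752766] [ 4.52866974 -1.21197657 -2.93833559  5.6470965 ] [ 0.51875169 -0.10230894  0.064     ] [ 0.52495424 -0.14132     0.064     ]
[[ 9.606e-01  2.781e-01 -4.000e-04]
 [ 2.781e-01 -9.606e-01  1.200e-03]
 [-1.000e-04 -1.300e-03 -1.000e+00]]
```

```bash
cat >> h.py <<'E'
def to(*P):
    o=status.get_obs();R=Ro.from_quat(o["ee_rot"]).as_matrix()
    for p in P: print((R.T@(np.array(p)-o["position"])).round(4))
    print("rotvec(tool) to vertical", o["position"].round(4), (Ro.align_vectors([[0,0,-1]],[R[:,2]])[0].as_rotvec(degrees=True)@R).round(3), o["joint_pos"].round(2))
E
python3 -c "
from h import *
to((.48,-.12,.245),(.4532,.1952,.18),(.4532,.1952,.045))"
```

```text
[ 4.277e-01 -3.759e-01  1.000e-04]
[ 0.4896 -0.6861  0.0654]
[ 0.4896 -0.6859  0.2004]
rotvec(tool) to vertical [ 0.1737 -0.6     0.2446] [-0.073  0.004  0.   ] [ 1.27  0.33 -0.06  1.46  0.02  1.35 -0.09]
```

Call:
play_rows --plan '[0,0,0,0.428,-0.376,0,1,0,0,0,0.428,-0.376,0,1,0,0,0,0.428,-0.376,0,1,0,0,0,0.428,-0.376,0,1,0,0,0,0.428,-0.376,0,1,0,0,0,0.428,-0.376,0,1,0,0,0,0.428,-0.376,0,1,0,0,0,0.428,-0.376,0,1,0,0,0,0.428,-0.376,0,1,0,0,0,0.428,-0.376,0,1,0,0,0,0.49,-0.686,0.065,1,0,0,0,0.49,-0.686,0.065,1,0,0,0,0.49,-0.686,0.065,1,0,0,0,0.49,-0.686,0.065,1,0,0,0,0.49,-0.686,0.065,1,0,0,0,0.49,-0.686,0.065,1,0,0,0,0.49,-0.686,0.065,1,0,0,0,0.49,-0.686,0.065,1]' --squeeze 60

```text
clock: 2.35
position: [0.4544, 0.1928, 0.1803]
ee_rot: [0.99, 0.139, 0.0, 0.0]
ft_force: [0.1, -0.0, -0.9]
grip_width: 1.001
grasp_force: 0.0
```

```bash
python3 -c "
from h import *
import cv2
to((.4532,.1952,.045),(.5221,-.1208,.18))
a=viewer.camera('scene')[110:270,130:340,::-1];b=viewer.camera('top')[160:320,180:390,::-1]
cv2.imwrite('pics/p1.png',cv2.resize(np.hstack([a,b]),(800,305)))"
```

```text
[-0.0005 -0.0027  0.1353]
[-0.0213  0.3202  0.0006]
rotvec(tool) to vertical [0.4544 0.1928 0.1803] [0.053 0.006 0.   ] [ 0.29  0.18 -0.84  1.85  0.14  1.18 -1.89]
```

View pics/p1.png

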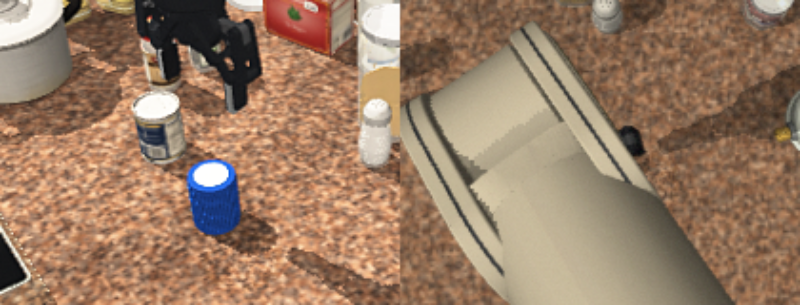

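The scene crop shows the gripper open above the cell, with the tin clear of it. I descend partway and check for settling error.

Call:
play_rows --plan '[0,0,0,0,0,0.06,1,0,0,0,0,0,0.06,1,0,0,0,0,0,0.06,1]'

```text
clock: 2.82
position: [0.4544, 0.1948, 0.1219]
ee_rot: [0.99, 0.14, 0.0, -0.0]
ft_force: [0.3, 0.6, 0.7]
grip_width: 0.999
grasp_force: 0.0
```

```bash
python3 -c "
from h import *
to((.4532,.1952,.045))"
```

```text
[-0.0011 -0.0007  0.0769]
rotvec(tool) to vertical [0.4544 0.1948 0.1219] [-0.008 -0.053 -0.   ] [ 0.25  0.25 -0.83  1.91  0.21  1.07 -1.95]
```

Call:
play_rows --plan '[0,0,0,-0.001,0,0.04,1,0,0,0,-0.001,0,0.075,1,0,0,0,-0.001,0,0.075,1,0,0,0,-0.001,0,0.075,1,0,0,0,-0.001,0,0.075,0,0,0,0,-0.001,0,0.075,0,0,0,0,-0.001,0,0.075,0,0,0,0,-0.001,0,0.075,0,0,0,0,-0.001,0,0.075,0,0,0,0,-0.001,0,0.075,0,0,0,0,-0.001,0,0.075,0,0,0,0,-0.001,0,0.075,0]' --squeeze 60

```text
clock: 4.32
position: [0.4536, 0.1948, 0.0467]
ee_rot: [0.99, 0.14, 0.001, 0.0]
ft_force: [-2.1, -1.4, 11.6]
grip_width: 0.616
grasp_force: 60.9
```

```bash
python3 -c "
from h import *
to((.4532,.1952,.15),(.5221,-.1208,.15));print(status.get_obs())"
```

```text
[-1.000e-04 -4.000e-04 -1.033e-01]
[-0.0217  0.3223 -0.1031]
rotvec(tool) to vertical [0.4536 0.1948 0.0467] [ 0.044 -0.098  0.   ] [ 0.2   0.37 -0.78  1.97  0.33  0.92 -2.04]
{'clock': 4.325, 'joint_pos': array([ 0.19668613,  0.37012718, -0.78387472,  1.97363381,  0.32713392,
        0.92467668, -2.04239486]), 'joint_velocities': array([ 0.0004628 ,  0.00099224, -0.00135143, -0.00220806, -0.00162529,
       -0.00061211,  0.00042496]), 'tau': array([-2.67808037e-01, -4.20564508e+01, -7.91806161e+00, -2.82220674e+01,
        6.94187055e-02, -1.13124769e+00,  2.58877926e-02]), 'position': array([0.45357995, 0.19477807, 0.04672889]), 'ee_rot': array([9.90095840e-01, 1.40389955e-01, 9.04757570e-04, 2.62289077e-04]), 'ft_force': array([-2.13450603, -1.36516772, 11.57466473]), 'torque': array([-0.55934437,  0.5712642 , -0.01016897]), 'grasp_force': 60.87129592895508, 'grip_width': 0.61626275207196}
```

Call:
play_rows --plan '[0,0,0,0,0,-0.03,0,0,0,0,0,0,-0.08,0,0,0,0,0,0,-0.13,0,0,0,0,0,0,-0.13,0,0,0,0,-0.004,0.055,-0.13,0,0,0,0,-0.007,0.11,-0.13,0,0,0,0,-0.011,0.165,-0.13,0,0,0,0,-0.015,0.22,-0.13,0,0,0,0,-0.018,0.27,-0.13,0,0,0,0,-0.02,0.305,-0.13,0,0,0,0,-0.0215,0.322,-0.13,0,0,0,0,-0.0215,0.322,-0.13,0,0,0,0,-0.0215,0.322,-0.13,0,0,0,0,-0.0215,0.322,-0.13,0]'

```text
clock: 6.08
position: [0.5216, -0.1192, 0.1754]
ee_rot: [0.99, 0.142, 0.0, -0.0]
ft_force: [0.1, -0.0, -2.3]
grip_width: 0.616
grasp_force: 63.5
```

```bash
python3 -c "
from h import *
import cv2
to((.5221,-.1208,.15))
print(status.get_obs()['ft_force'],status.get_obs()['grasp_force'])
a=viewer.camera('scene')[200:340,270:450,::-1];b=viewer.camera('top')[150:290,310:490,::-1]
cv2.imwrite('pics/p2.png',cv2.resize(np.hstack([a,b]),(800,311),interpolation=cv2.INTER_CUBIC))"
```

```text
[-0.      0.0017  0.0254]
rotvec(tool) to vertical [ 0.5216 -0.1192  0.1754] [-0.    -0.007 -0.   ] [ 0.69  0.24 -0.62  1.76  0.15  1.18 -1.26]
[ 0.13555755 -0.01287925 -2.32414904] 63.4837532043457
```

View pics/p2.png

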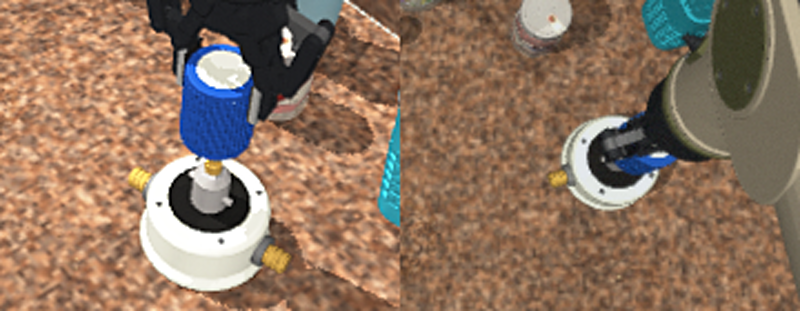

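Call:
play_rows --plan '[0,0,0,0,0,0.015,0,0,0,0,0,0,0.015,0,0,0,0,0,0,0.015,0]'

```text
clock: 6.55
position: [0.5215, -0.1207, 0.1601]
ee_rot: [0.99, 0.14, -0.0, -0.0]
ft_force: [0.1, 0.6, -0.6]
grip_width: 0.615
grasp_force: 63.4
```

```bash
python3 -c "
from h import *
to((.5221,-.1208,.12))
p=status.get_obs()['position'];print(p,status.get_obs()['ft_force'])
import cv2
print('disc pred', proj('scene',p+[0,0,.0213]),'rim pred',proj('scene',p-[0,0,.0467]))
im=viewer.camera('scene');cv2.imwrite('pics/p3.png',cv2.resize(im[215:295,320:420,::-1],(800,640)[:1]+(600,) if 0 else (750,600),interpolation=cv2.INTER_CUBIC))"
```

```text
[0.0005 0.0003 0.0401]
rotvec(tool) to vertical [ 0.5215 -0.1207  0.1601] [-0.014  0.023  0.   ] [ 0.68  0.26 -0.62  1.78  0.16  1.15 -1.27]
[ 0.52153785 -0.12066672  0.16009245] [ 0.10905053  0.57598096 -0.60532224]
disc pred [370.03387067 238.11504531] rim pred [366.38335498 265.80016972]
```

View pics/p3.png

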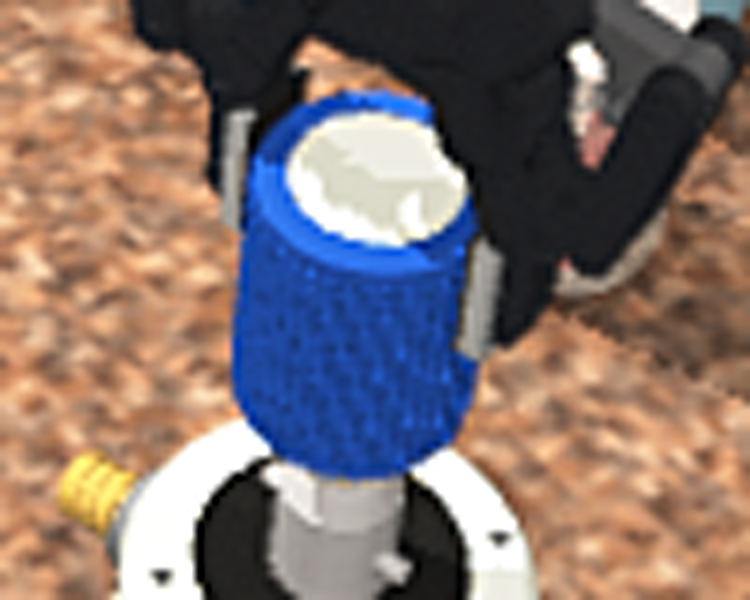

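The cell's white disc is at about (370.4,238.8), against a predicted (370.0,238.1). The cell is gripped straight and sits over the spigot, so I lower it.

Call:
play_rows --plan '[0,0,0,0.0005,0,0.01,0,0,0,0,0.0005,0,0.02,0,0,0,0,0.0005,0,0.03,0,0,0,0,0.0005,0,0.036,0,0,0,0,0.0005,0,0.042,0,0,0,0,0.0005,0,0.042,0]'

```text
clock: 7.35
position: [0.5219, -0.1205, 0.1179]
ee_rot: [0.99, 0.14, -0.0, -0.0]
ft_force: [0.5, -0.6, -1.1]
grip_width: 0.609
grasp_force: 63.4
```

Call:
play_rows --plan '[0,0,0,0,0,0.002,0,0,0,0,0,0,0.004,0,0,0,0,0,0,0.0055,0,0,0,0,0,0,0.0055,0]'

```text
clock: 7.85
position: [0.5225, -0.1206, 0.1135]
ee_rot: [0.99, 0.14, 0.0, 0.0]
ft_force: [-1.4, 0.1, 4.9]
grip_width: 0.62
grasp_force: 64.2
```

Contact came at TCP z = 0.1135, which matches resting on the pins. Now I turn in 8° steps under light pressure and watch for the drop.

Call:
play_rows --plan '[0,0,-3,0,0,0,0,0,0,-6,0,0,0,0,0,0,-8,0,0,0,0]'

```text
clock: 8.22
position: [0.5226, -0.1205, 0.1134]
ee_rot: [0.978, 0.21, 0.0, 0.0]
ft_force: [-0.5, 1.2, 4.7]
grip_width: 0.616
grasp_force: 64.0
```

Call:
play_rows --plan '[0,0,-3,0,0,0,0,0,0,-6,0,0,0,0,0,0,-8,0,0,0,0]'

```text
clock: 8.6
position: [0.5227, -0.1204, 0.1135]
ee_rot: [0.961, 0.278, 0.001, 0.0]
ft_force: [-0.6, 1.1, 5.8]
grip_width: 0.618
grasp_force: 64.0
```

Call:
play_rows --plan '[0,0,-3,0,0,0,0,0,0,-6,0,0,0,0,0,0,-8,0,0,0,0]'

```text
clock: 8.98
position: [0.5227, -0.1204, 0.1135]
ee_rot: [0.939, 0.344, 0.001, 0.0]
ft_force: [-0.5, 0.6, 5.5]
grip_width: 0.615
grasp_force: 64.0
```

Call:
play_rows --plan '[0,0,-3,0,0,0,0,0,0,-6,0,0,0,0,0,0,-8,0,0,0,0]'

```text
clock: 9.35
position: [0.5228, -0.1204, 0.1135]
ee_rot: [0.913, 0.409, 0.001, 0.0]
ft_force: [-0.9, 1.2, 6.9]
grip_width: 0.617
grasp_force: 64.0
```

Call:
play_rows --plan '[0,0,-3,0,0,0,0,0,0,-6,0,0,0,0,0,0,-8,0,0,0,0]'

```text
clock: 9.72
position: [0.5228, -0.1204, 0.1135]
ee_rot: [0.882, 0.471, 0.001, 0.0]
ft_force: [0.7, 1.2, 5.2]
grip_width: 0.617
grasp_force: 64.0
```

Call:
play_rows --plan '[0,0,-3,0,0,0,0,0,0,-6,0,0,0,0,0,0,-8,0,0,0,0]'

```text
clock: 10.1
position: [0.5228, -0.1203, 0.1134]
ee_rot: [0.847, 0.532, 0.001, 0.0]
ft_force: [-0.5, 1.3, 5.0]
grip_width: 0.617
grasp_force: 64.0
```

Call:
play_rows --plan '[0,0,-3,0,0,0,0,0,0,-6,0,0,0,0,0,0,-8,0,0,0,0]'

```text
clock: 10.48
position: [0.5227, -0.1201, 0.1132]
ee_rot: [0.808, 0.589, 0.001, 0.0]
ft_force: [1.3, 2.3, 3.8]
grip_width: 0.621
grasp_force: 63.9
```

Call:
play_rows --plan '[0,0,-2,0,0,0,0,0,0,-4,0,0,0,0,0,0,-4,0,0,0,0]'

```text
clock: 10.85
position: [0.5223, -0.1204, 0.113]
ee_rot: [0.787, 0.617, 0.0, 0.0]
ft_force: [-0.3, 2.4, 5.1]
grip_width: 0.615
grasp_force: 63.9
```

```bash
python3 -c "
from h import *
to((.5221,-.1208,.0967));o=status.get_obs();print(o['torque'],o['position'],o['ft_force'])"
```

```text
[-0.0004 -0.0001  0.0163]
rotvec(tool) to vertical [ 0.5223 -0.1204  0.113 ] [ 0.014 -0.008  0.   ] [ 0.8   0.36 -0.77  1.82  0.28  1.08 -0.31]
[ 0.85403612 -0.03518636 -0.05129932] [ 0.52227649 -0.12042896  0.11297728] [-0.30802169  2.40527031  5.11449606]
```

Call:
play_rows --plan '[0,0,-2,0,0,0,0,0,0,-4,0,0,0,0,0,0,-4,0,0,0,0]'

```text
clock: 11.22
position: [0.5213, -0.1211, 0.1122]
ee_rot: [0.765, 0.644, -0.001, -0.0]
ft_force: [-1.2, 0.6, 0.6]
grip_width: 0.619
grasp_force: 63.6
```

The contact force is gone and z has fallen, so the keyways appear to be engaging. I add a small turn and push a few mm to test.

Call:
play_rows --plan '[0,0,-2,0,0,0,0,0,0,-2,0,0,0.002,0,0,0,-2,0,0,0.004,0,0,0,-2,0,0,0.004,0]'

```text
clock: 11.72
position: [0.5211, -0.1208, 0.108]
ee_rot: [0.754, 0.657, -0.001, -0.001]
ft_force: [-4.0, -0.4, -2.2]
grip_width: 0.62
grasp_force: 63.4
```

```bash
python3 -c "
from h import *
to((.5221,-.1208,.0967));o=status.get_obs();print(o['torque'],o['position'],o['ft_force'])"
```

```text
[0.0002 0.001  0.0113]
rotvec(tool) to vertical [ 0.5211 -0.1208  0.108 ] [-0.129  0.022 -0.   ] [ 0.82  0.37 -0.79  1.82  0.29  1.08 -0.22]
[-0.15560172  1.00248876  0.06373785] [ 0.52108464 -0.12081112  0.10799961] [-3.97478014 -0.40623511 -2.1935663 ]
```

Call:
play_rows --plan '[0,0,0,0,-0.0005,0.003,0,0,0,0,0,-0.0005,0.006,0,0,0,0,0,-0.0005,0.009,0,0,0,0,0,-0.0005,0.012,0,0,0,0,0,-0.0005,0.0135,0,0,0,0,0,-0.0005,0.0135,0,0,0,0,0,-0.0005,0.0135,0]'

```text
clock: 12.6
position: [0.5212, -0.1208, 0.0968]
ee_rot: [0.754, 0.657, -0.001, 0.0]
ft_force: [-14.2, 0.2, 24.1]
grip_width: 0.614
grasp_force: 66.3
```

```bash
python3 -c "
from h import *
import cv2
to((.5221,-.1208,.0967));o=status.get_obs();print(o['torque'],o['position'],o['ft_force'])
im=viewer.camera('scene');cv2.imwrite('pics/p4.png',cv2.resize(im[230:330,310:435,::-1],(750,600),interpolation=cv2.INTER_CUBIC))"
```

```text
[0.0001 0.0009 0.0001]
rotvec(tool) to vertical [ 0.5212 -0.1208  0.0968] [-0.069  0.107 -0.   ] [ 0.81  0.38 -0.78  1.83  0.31  1.05 -0.23]
[0.08861108 3.36442157 0.16973397] [ 0.52116999 -0.1208002   0.09681007] [-14.23966789   0.23982709  24.10621417]
```

View pics/p4.png

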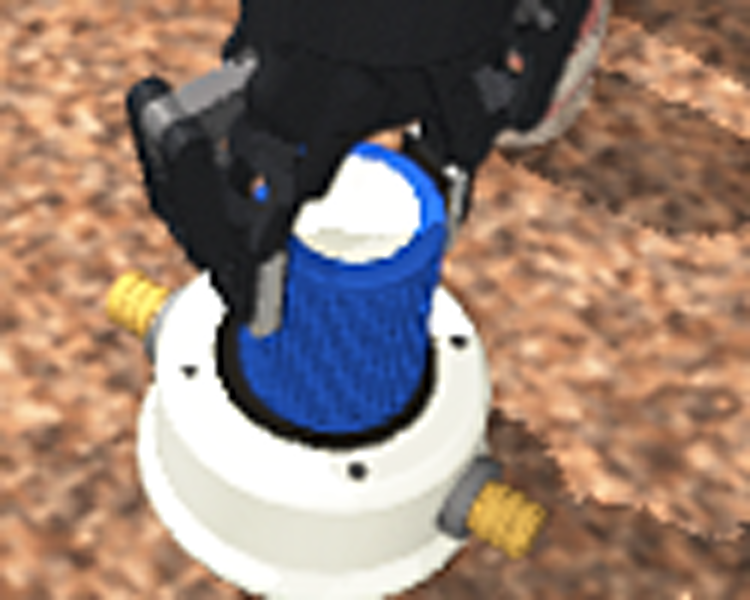

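The cell looks flush on the block's black ring. I relieve the side load and press slightly to confirm it's fully home.

Call:
play_rows --plan '[0,0,0,0,-0.001,0,0,0,0,0,0,-0.0015,0.0005,0,0,0,0,0,-0.0015,0.001,0,0,0,0,0,-0.0015,0.001,0,0,0,0,0,-0.0015,0.001,0]'

```text
clock: 13.28
position: [0.521, -0.1208, 0.0967]
ee_rot: [0.754, 0.657, -0.0, 0.001]
ft_force: [-12.4, -0.7, 26.4]
grip_width: 0.616
grasp_force: 66.3
```

```bash
python3 -c "
from h import *
to((.5221,-.1208,.0967));o=status.get_obs();print(o['torque'],o['position'],o['ft_force'])"
```

```text
[0.0002 0.0011 0.    ]
rotvec(tool) to vertical [ 0.521  -0.1208  0.0967] [0.103 0.114 0.   ] [ 0.81  0.38 -0.78  1.84  0.31  1.05 -0.23]
[-0.05051341  2.9017337   0.08614457] [ 0.5210213  -0.12082099  0.09673151] [-12.44704881  -0.70941908  26.405456  ]
```

```bash
python3 -c "
from workcell import manip
print(manip.hand_in())"
```

```text
the job is handed in; nothing more can be done
None
```

The filter cell is keyed over the pins and seated flush on the block. It was handed in at about 13.3 s, still gripped and pushed home with about 26 N, and the jar, tin and shaker were not touched.

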